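# Sort trellis brackets and pin the sound ones in the block

### The arm

A 6-joint arm with a two-finger parallel gripper is mounted at the origin on the work surface. World frame = base frame: x ahead of the robot, y to its left, z up, the work surface at z = 0. Lengths are in m, angles in degrees, forces in N, time in s.
With the tool pointing down it reaches from about 0.4 to 0.925 m from the base axis. Payload 12.5 kg.
Tool frame: the origin (TCP) lies midway between the tips of the shut fingers; the grasp point (between the pads) lies 19 mm behind it; z points along the fingers, y is the line along which they close (so a half turn about z gives the same grasp; the last joint's range is limited). The gripper opens to 95 mm and grips with 3 to 60 N. Pads are 20 mm wide; open, the fingers measure 119 mm over their backs; the gripper's body (75 mm by 180 mm) begins 59 mm behind the grasp point.
Start: joints at [-69.878, 28.126, 89.318, -0, 62.55, -6.05], TCP at [0.276, -0.561, 0.182] pointing down, gripper open.
Joint ranges: [-177.58, 177.58], [-47.91, 125.51], [2.72, 160], [-65.01, 245.01], [3.68, 167.84], [-153.87, 153.87]. Speed limits (degrees/s): [127.2, 127.2, 159.86, 180, 180, 180].

### API

Orientations are given as [roll, pitch, yaw] about the fixed x, y, z axes, in that order (R = Rz(yaw) Ry(pitch) Rx(roll)).
In Python, from bench import * gives the robot as it stands.
- The arm moves only by the shell command python3 -m jog 'ROWS'. ROWS is JSON, one flat list of numbers, 7 for each row, row after row: the shift along the world's x, y, z in units of 25 mm (1.0 is 25 mm), then the turn, a rotation vector about the world's x, y, z in units of 5 degrees (1.0 is 5 degrees), then the opening, from 0 (shut) to 1 (fully open). A call has 1 to 8 rows; each row shifts and turns the commanded pose from where the row before left it; what a row does not reach is not made up. A row lasts 1/12 s, in which the tool goes at most 41.7 mm and 7.16 degrees, less where a joint would pass 70% of its speed; a pose out of reach is approached as far as the arm can. A call is refused whole if a number of a shift passes 1 or a number of a turn 1, either way. A call with a gripper value outside its range is refused whole. The fingers move at their own pace and stop on an object; the grip force is fixed at half the most. Time passes only in rows, so rows that do not move let the fingers close. It gives the time, the measured TCP pose, the force, the opening and the grip force at its end, in the units of the state.
- observe(): the state, without advancing time (a new reading comes with each control period).
- read_camera(name): name is "side" or "top"; returns the picture (420x560x3 uint8, red, green, blue); there is no depth.
- calibration(name): a dict with "fovy" (degrees; the focal length in pixels is half the picture's height over the tangent of half this angle, whatever the lens; pixels are square), "cx", "cy" (the principal point, pixels), "R" (3x3) and "t" (3): a world point X has camera coordinates R X + t. Camera axes: x right, y down, z forward; pixel columns grow to the right and rows downward; lengths in m; the calibration is good to about 2 mm. A picture is of the moment at which its call begins. calibration takes no time and is no camera call.
- job_done(): hands the job in; it is judged then, once.
The state is a dict: "time": time; "joints": joint angles; "joint_velocities": joint speeds; "joint_torque": joint torques, N m; "tcp_pos": TCP position; "ee_rot": TCP orientation; "wrist_force": force on the tool from outside, world axes, zero at the start; "torque": the same for the moment, N m; "width": opening from 0.0 (shut) to 1.0 (fully open); "grip_force": force on a finger pad.
Only numpy, scipy, OpenCV 4.12 (cv2) and the standard library are available. Lean on these libraries where they do the work, as an engineer would, in place of code of your own. Each camera call takes 0.05 s, during which the arm holds its last target. There are 200 camera calls.

### The job

Sort the trellis brackets lying on the board by their tags: put each red-tagged one in the black seed tray, and seat each green-tagged one flat and square in a pocket of the wooden block, its hole over the pocket's bore. Then lock each green bracket with a blue-knobbed pin from the rack, pushed fully home through the bracket's hole into the bore; any spare pin stays upright in the rack. Leave the open padlock where it lies.

Things in the scene. Friction and masses are not known exactly. Their poses are not given: they have to be found in the camera images.
- fixture: wooden pinning block fixed to the board, 91 (x) x 210 (y) x 36 high, origin at the centre of its underside. Three pockets side by side along y, 70 apart, each 73 (x) x 39 (y) and 7 deep with its floor at z = 29; in each floor a round bore 16 in diameter, 21 towards the block's +x from the pocket's centre, right through the block. The bores show which end of the pocket the bracket's hole belongs at
- pocket1 (a point): centre of the floor of pocket 1 of the block, 29 above the board; axes as the block's
- pocket2 (a point): centre of the floor of pocket 2 of the block, 29 above the board; axes as the block's
- pocket3 (a point): centre of the floor of pocket 3 of the block, 29 above the board; axes as the block's
- rack: plywood pin rack fixed to the board, 36 (x) x 130 (y) x 40 high, origin at the centre of its underside; three holes in a row along y, 42 apart, each holding a pin at the start
- pin1: steel pin with a blue plastic knob: shaft 10 in diameter and 34 long with a chamfered tip, then a round knob 16 in diameter and 30 long; total 64, 50 g. Origin at the tip of the shaft, z towards the knob. In the rack it stands upright, the knob's underside on the rack's top; fully home it has the knob's underside on the bracket's plate
- pin2: steel pin with a blue plastic knob: shaft 10 in diameter and 34 long with a chamfered tip, then a round knob 16 in diameter and 30 long; total 64, 50 g. Origin at the tip of the shaft, z towards the knob. In the rack it stands upright, the knob's underside on the rack's top; fully home it has the knob's underside on the bracket's plate
- pin3: steel pin with a blue plastic knob: shaft 10 in diameter and 34 long with a chamfered tip, then a round knob 16 in diameter and 30 long; total 64, 50 g. Origin at the tip of the shaft, z towards the knob. In the rack it stands upright, the knob's underside on the rack's top; fully home it has the knob's underside on the bracket's plate
- green1: aluminium trellis bracket: flat base plate 70 x 36 x 8 with an upright rib 12 thick (y), 30 long (x), on the plate at x = -32 to -2, reaching 40 above the underside; the top 10 of the rib is a green tag. A round through hole 13 in diameter at x = +21. Mass about 0.12 kg. Origin: centre of the plate's underside, x along the plate towards the hole, z up. It may be absent.
- green2: aluminium trellis bracket: flat base plate 70 x 36 x 8 with an upright rib 12 thick (y), 30 long (x), on the plate at x = -32 to -2, reaching 40 above the underside; the top 10 of the rib is a green tag. A round through hole 13 in diameter at x = +21. Mass about 0.12 kg. Origin: centre of the plate's underside, x along the plate towards the hole, z up. It may be absent.
- green3: aluminium trellis bracket: flat base plate 70 x 36 x 8 with an upright rib 12 thick (y), 30 long (x), on the plate at x = -32 to -2, reaching 40 above the underside; the top 10 of the rib is a green tag. A round through hole 13 in diameter at x = +21. Mass about 0.12 kg. Origin: centre of the plate's underside, x along the plate towards the hole, z up. It may be absent.
- red1: aluminium trellis bracket: flat base plate 70 x 36 x 8 with an upright rib 12 thick (y), 30 long (x), on the plate at x = -32 to -2, reaching 40 above the underside; the top 10 of the rib is a red tag. A round through hole 13 in diameter at x = +21. Mass about 0.12 kg. Origin: centre of the plate's underside, x along the plate towards the hole, z up.
- red2: aluminium trellis bracket: flat base plate 70 x 36 x 8 with an upright rib 12 thick (y), 30 long (x), on the plate at x = -32 to -2, reaching 40 above the underside; the top 10 of the rib is a red tag. A round through hole 13 in diameter at x = +21. Mass about 0.12 kg. Origin: centre of the plate's underside, x along the plate towards the hole, z up.
- green1_hole (a point): centre of the upper mouth of the hole of green1, 8 above the plate's underside
- green2_hole (a point): centre of the upper mouth of the hole of green2, 8 above the plate's underside
- green3_hole (a point): centre of the upper mouth of the hole of green3, 8 above the plate's underside
- tray: open black plastic seed tray fixed to the board, outside 125 (x) x 190 (y) x 35 high, walls and floor 4; origin at the centre of its underside
- padlock: small steel padlock lying open, 45 x 40 x 20 body, shackle to +x; bystander. Origin under the body
There are look-alikes about, which are no part of the job. Leave any orange or purple look-alike of the green2 alone.

How it is judged:
By the outcome, as a careful person would: the job done as asked, in the order asked, and still so for the second after the job is handed in, with the robot touching nothing.
Of green1, green2, green3 only 2 to 3 are there at a start; the rules pass over those that are not, and their reading is None.
At some moment in a run one of green1, green2, green3, red1, red2 may be knocked a few centimetres aside while the robot is not near it.
It also fails if it takes over 210 s, if anything falls off the work surface, if the arm or the gripper's body presses on something with over 40 N, if the wrist force passes 120 N, or if a joint passes its speed limit or range.

## Working session

There is one attempt and no reset: what is moved stays moved. The work goes in short steps, Python scripts to look and compute and a shell command to move; the robot and the scene stay as the last step left them, time stands still between calls to the robot, and variables do not carry over. Pictures are saved under pics/ and viewed, at most 14 in all, crops included, and the job is handed in when it is done.

```bash
mkdir -p pics; ls; python3 - <<'E'
from bench import *
import cv2
for n in("top","side"):
    c=calibration(n);print(n,c)
    im=read_camera(n);cv2.imwrite(f"pics/{n}0.png",cv2.resize(im[:,:,::-1],None,fx=1.4,fy=1.4,interpolation=cv2.INTER_CUBIC)); cv2.imwrite(f"raw_{n}.png",im[:,:,::-1])
print(observe())
E
```

```text
pics
top {'fovy': 55.05220751005034, 'cx': 279.85175198449406, 'cy': 202.86750765285083, 'R': array([[ 0.00413849, -0.99972872,  0.02292082],
       [-0.99160393, -0.00706518, -0.12911909],
       [ 0.129246  , -0.02219402, -0.99136416]]), 't': array([-0.06125491,  0.52808749,  0.8847209 ])}
side {'fovy': 49.25096113966331, 'cx': 275.21192432007587, 'cy': 218.1099490873863, 'R': array([[-0.95153767, -0.3074874 ,  0.00524944],
       [-0.21635425,  0.65719482, -0.72200125],
       [ 0.21855638, -0.68814713, -0.69187184]]), 't': array([0.48228739, 0.16873599, 0.80280667])}
{'time': 0.1, 'joints': array([-6.98776208e+01,  2.81595922e+01,  8.93457423e+01, -1.64979115e-03,
        6.25503678e+01, -6.05195597e+00]), 'joint_velocities': array([-0.00883648, -0.11876674, -0.04144485,  0.03515222, -0.01725433,
        0.0187589 ]), 'joint_torque': array([ 3.41541447e-03, -6.13622618e+01, -2.58603877e+01,  6.94014737e-02,
        4.69718256e-02, -4.57315286e-05]), 'tcp_pos': array([ 0.27560371, -0.56067961,  0.18133751]), 'ee_rot': array([-1.79944454e+02, -4.41753988e-03,  2.61750943e+01]), 'wrist_force': array([-0.24292567,  0.65977578, -0.12978428]), 'torque': array([ 0.00212461, -0.00396181,  0.02695489]), 'grip_force': 0.0, 'width': 0.9970984781487001}
```

View pics/top0.png

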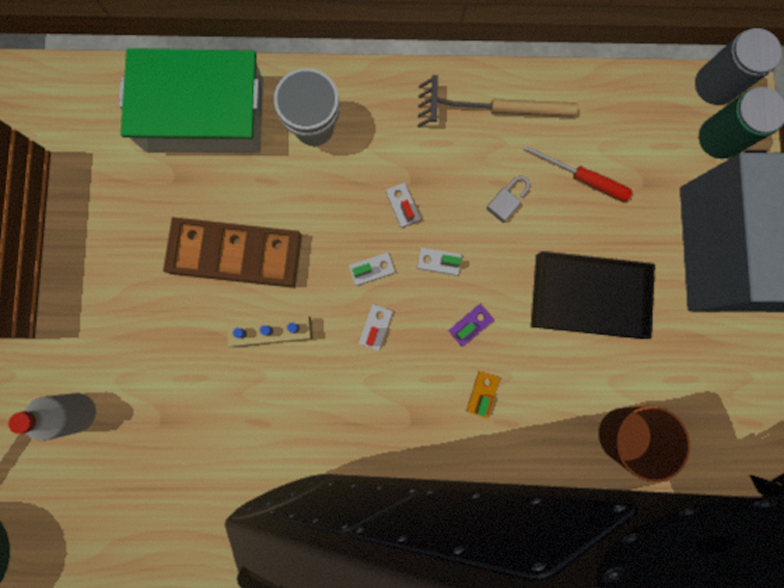

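View pics/side0.png

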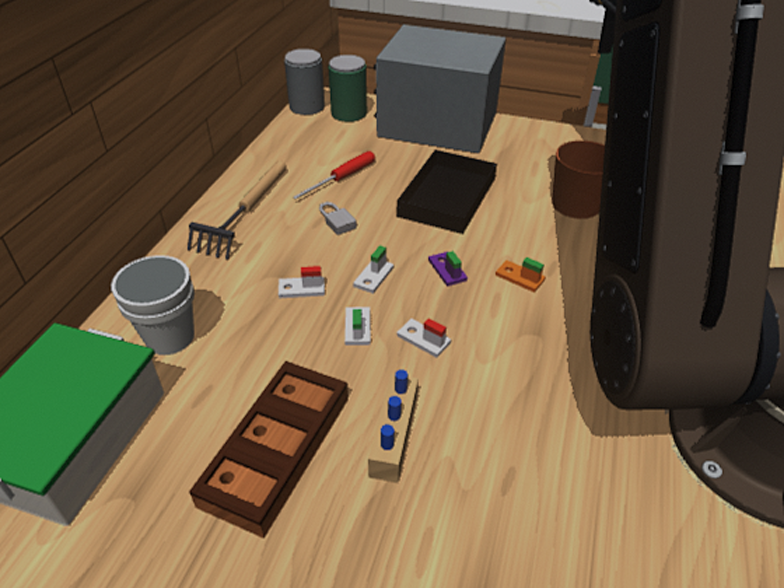

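The top view (1.4x pixels) shows two green-tagged white brackets at (372,268) and (440,261), and two red-tagged ones at (404,205) and (376,328). The look-alikes to leave are purple (470,325) and orange (484,394). The block is at (233,252), the rack at (268,332), the tray at (593,295) and the padlock at (508,200). I'll choose by white plate plus tag colour.

```bash
cat > vis.py <<'E'
from bench import *
import numpy as np, cv2
CAL={n:calibration(n) for n in("top","side")}
def ray(n,u,v,z):
    c=CAL[n];f=210/np.tan(np.radians(c["fovy"]/2))
    R=np.array(c["R"]);C=-R.T@np.array(c["t"]);d=R.T@np.array([(u-c["cx"])/f,(v-c["cy"])/f,1])
    return C+d*(z-C[2])/d[2]
def proj(n,X):
    c=CAL[n];f=210/np.tan(np.radians(c["fovy"]/2));p=np.array(c["R"])@np.array(X)+np.array(c["t"])
    return np.array([c["cx"]+f*p[0]/p[2],c["cy"]+f*p[1]/p[2]])
def blobs(mask,lo,hi):
    cs,_=cv2.findContours(mask.astype(np.uint8),cv2.RETR_EXTERNAL,cv2.CHAIN_APPROX_NONE)
    return [c for c in cs if lo<=cv2.contourArea(c)<=hi]
def brackets(n,im):
    """white plates with a tag: colour, tag centre (z=.038), hole centre (z=.008), yaw, origin"""
    hsv=cv2.cvtColor(im,cv2.COLOR_RGB2HSV).astype(int);h,s,v=hsv[...,0],hsv[...,1],hsv[...,2]
    white=(s<60)&(v>90);out=[]
    for col,m in(("green",(h>45)&(h<80)&(s>120)&(v>60)),("red",((h<6)|(h>174))&(s>150)&(v>60))):
        for c in blobs(m,12,260):
            (tu,tv)=c.reshape(-1,2).mean(0)
            r=ray(n,tu,tv,.038)
            near=np.zeros_like(white)
            u0,v0=int(tu),int(tv);near[max(0,v0-35):v0+36,max(0,u0-35):u0+36]=1
            tag=np.zeros(white.shape,np.uint8);cv2.drawContours(tag,[c],-1,1,-1)
            al=((white&(near>0))|(cv2.dilate(tag,np.ones((3,3)))>0)).astype(np.uint8)
            k,lab=cv2.connectedComponents(al);b=lab==lab[v0,u0]
            if b.sum()<1.5*tag.sum()+60: continue
            cc=max(blobs(b,1,1e9),key=cv2.contourArea)
            full=np.zeros(white.shape,np.uint8);cv2.drawContours(full,[cv2.convexHull(cc)],-1,1,-1)
            full=cv2.erode(full,np.ones((3,3)))
            hm=(full>0)&~b
            hb=blobs(hm,4,200)
            if not hb: print(n,col,"nohole",tu,tv);continue
            hc=max(hb,key=cv2.contourArea);m0=np.zeros(white.shape,np.uint8);cv2.drawContours(m0,[hc],-1,1,-1)
            ys,xs=np.nonzero(m0);H=ray(n,xs.mean(),ys.mean(),.008)
            P=np.array([ray(n,*p,.008)[:2]*1000 for p in cc.reshape(-1,2)],np.float32)
            rc=cv2.minAreaRect(P)
            d=H-r;yaw=np.degrees(np.arctan2(d[1],d[0]))
            out.append((col,(round(tu),round(tv)),np.round(r[:2]*1000,1),np.round(H[:2]*1000,1),round(yaw,1),round(float(np.hypot(*d[:2]))*1000,1),np.round(rc[0],1),np.round(rc[1],1),round(rc[2],1)))
    return out
E
python3 - <<'E'
from vis import *
for n in("top","side"):
    im=cv2.imread(f"raw_{n}.png")[:,:,::-1].copy()
    for b in brackets(n,im):print(n,*b)
    hsv=cv2.cvtColor(im,cv2.COLOR_RGB2HSV).astype(int);h,s,v=hsv[...,0],hsv[...,1],hsv[...,2]
    for c in blobs((h>105)&(h<130)&(s>130)&(v>50),15,400):
        u,w=c.reshape(-1,2).mean(0);print(n,"pin",round(u),round(w),np.round(ray(n,u,w,.06 if n=="top" else .055)*1000,1))
    if n=="top":
        print("probe",[hsv[y,x].tolist() for y,x in((155,167),(165,122),(180,153),(200,140),(210,423),(190,386),(175,166),(170,136))])
    print(n,'cam',ray(n,0,0,0)-0, -np.array(CAL[n]["R"]).T@CAL[n]["t"])
t=cv2.imread("raw_top.png")
cv2.imwrite("pics/crop1.png",cv2.resize(t[120:290,110:370],None,fx=3,fy=3,interpolation=cv2.INTER_CUBIC))
s=cv2.imread("raw_side.png")
cv2.imwrite("pics/crop2.png",cv2.resize(s[165:385,130:400],None,fx=2.7,fy=2.7,interpolation=cv2.INTER_CUBIC))
E
```

```text
top red nohole 13.952380952380953 301.8333333333333
top green (258, 192) [552.2  -8.9] [564.8 -44.1] -70.3 37.4 [558.4 -24.8] [37. 71.] 19.0
top green (322, 186) [ 568.8 -155.2] [ 575.3 -117.3] 80.2 38.5 [ 571.9 -139.1] [73.1 37.6] 80.9
top red (265, 240) [443.7 -26.1] [479.7 -38.5] -18.9 38.1 [460.2 -31.7] [37.1 70.9] 70.8
top red (291, 149) [653.5 -83. ] [687.8 -68.2] 23.4 37.3 [669.6 -76.8] [71.7 37.4] 23.0
top pin 170 238 [447.3 182.6  60. ]
top pin 189 235 [452.2 140.2  60. ]
top pin 208 234 [456.3  98.2  60. ]
probe [[20, 110, 158], [13, 158, 76], [12, 169, 77], [17, 120, 159], [12, 44, 29], [25, 74, 38], [13, 176, 151], [15, 160, 78]]
top cam [1.03806767 0.64094637 0.        ] [ 0.4095605  -0.03787175  0.94667078]
side green nohole 254.5 227.0
side green (269, 181) [ 569.5 -152.2] [ 566.5 -173.5] -97.9 21.5 [ 571.1 -152.4] [116.2  44.9] 88.7
side red (310, 233) [443.6 -23.6] [431.2 -34. ] -140.0 16.2 [456.9 -37.1] [60.2 72.3] 71.7
side red (222, 193) [653. -80.] [690.8 -95.5] -22.3 40.9 [673.  -85.5] [69.8 73.4] 24.8
side pin 276 312 [447.5 180.3  55. ]
side pin 281 291 [451.8 138.5  55. ]
side pin 286 272 [455.9  97.3  55. ]
side cam [ 2.03544649 -0.978025    0.        ] [0.31996285 0.58985398 0.67473518]
```

View pics/crop1.png

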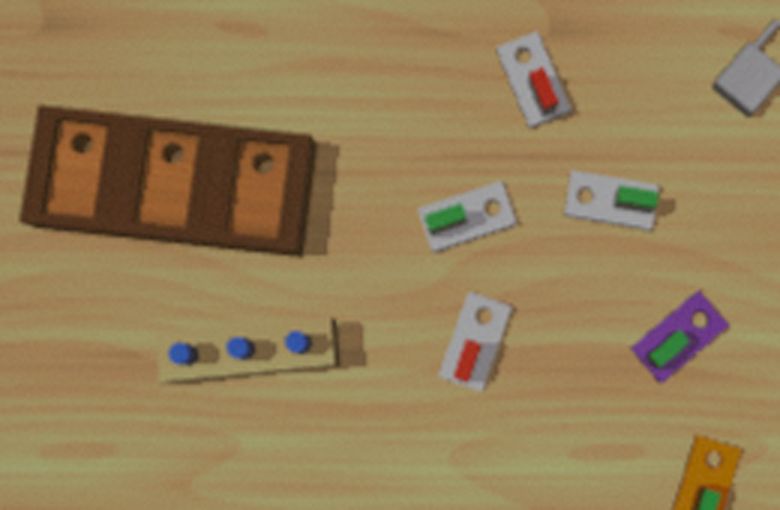

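View pics/crop2.png

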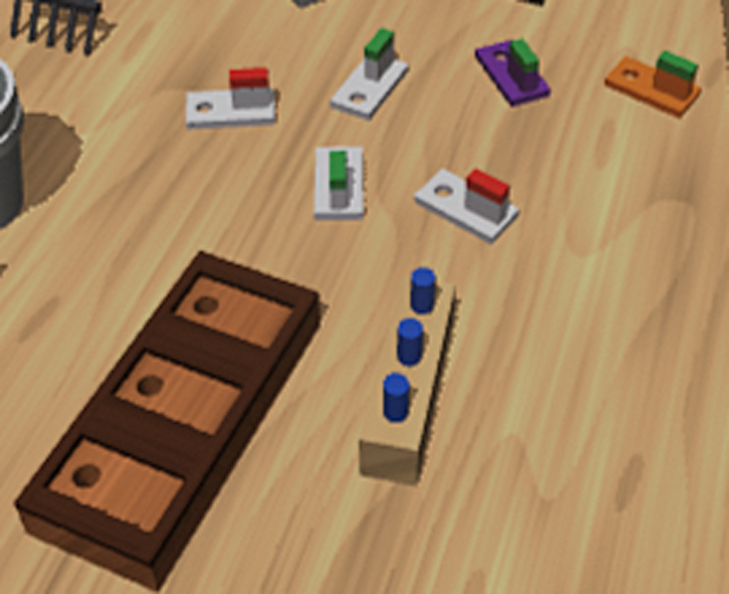

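The crops confirm two white plates with green tags and two with red. The purple and orange ones are look-alikes. The block's bores lie on its far (+x) side. Next I'll measure the block, rack and tray.

```bash
python3 - <<'E'
from vis import *
boxes={"top":(116,190,155,215),"side":(135,255,265,385)}
for n in("top","side"):
    im=cv2.imread(f"raw_{n}.png")[:,:,::-1].copy()
    hsv=cv2.cvtColor(im,cv2.COLOR_RGB2HSV).astype(int);h,s,v=hsv[...,0],hsv[...,1],hsv[...,2]
    floor=(s>140)&(v>105)
    roi=np.zeros(floor.shape,bool)
    if n=="top": roi[150:208,115:218]=1
    else: roi[255:385,130:255]=1
    F=blobs(floor&roi,150,4000)
    bs=[]
    for c in F:
        hull=cv2.convexHull(c);m=np.zeros(floor.shape,np.uint8);cv2.drawContours(m,[hull],-1,1,-1)
        # dark pixels in the hull, eroded, weighted by darkness
        dk=(m>0)&(v<100);mm=cv2.erode(m,np.ones((3,3)))
        k,l,st,ce=cv2.connectedComponentsWithStats((dk&(mm>0)).astype(np.uint8))
        i=1+np.argmax(st[1:,4]);H=ray(n,*ce[i],.029)*1000
        P=np.array([ray(n,*p,.029)[:2]*1000 for p in c.reshape(-1,2)],np.float32);rc=cv2.minAreaRect(P)
        print(n,"bore",np.round(ce[i]),st[i,4],np.round(H[:2],1),"floor",np.round(rc[0],1),np.round(rc[1],1),round(rc[2],1));bs.append(H[:2])
    bs=np.array(sorted(bs,key=lambda b:b[1]));d=bs[-1]-bs[0];print(n,"spacing",np.round(np.hypot(*np.diff(bs,axis=0).T),1),"yaw",np.degrees(np.arctan2(-d[0],d[1])),"mean",bs.mean(0))
    if n=="top":
        blk=(s>135)&roi; c=max(blobs(blk,500,1e5),key=cv2.contourArea)
        P=np.array([ray(n,*p,.036)[:2]*1000 for p in c.reshape(-1,2)],np.float32);rc=cv2.minAreaRect(P);print("block@36",rc)
        roi[:]=0;roi[170:250,370:475]=1
        c=max(blobs((v<75)&roi,500,1e5),key=cv2.contourArea)
        P=np.array([ray(n,*p,.035)[:2]*1000 for p in c.reshape(-1,2)],np.float32);print("tray",cv2.minAreaRect(P))
E
```

```text
top bore [197. 173.] 25 [597.2 133.8] floor [574.6 133.8] [35.9 72.1] 84.6
top bore [167. 170.] 27 [603.4 203.3] floor [582.4 203.4] [35.  70.8] 83.6
top bore [136. 167.] 30 [610.1 272.6] floor [589.2 273.7] [35.1 72. ] 84.2
top spacing [69.7 69.6] yaw -5.304755992138672 mean [603.52817024 203.22442263]
block@36 ((579.3275146484375, 201.28619384765625), (215.01007080078125, 93.2965316772461), 84.05233764648438)
tray ((513.2236938476562, -388.4051208496094), (197.0454559326172, 125.93310546875), 84.05850219726562)
side bore [161. 341.] 62 [609.4 272.5] floor [589.6 272.2] [36.6 69.6] 84.1
side bore [185. 307.] 51 [602.4 202.9] floor [582.4 202.5] [35.6 69.5] 84.2
side bore [206. 278.] 43 [594.9 133.3] floor [575.2 132.5] [34.9 69.5] 84.0
side spacing [70.  69.9] yaw -5.922169744265051 mean [602.23805955 202.89276555]
```

```bash
python3 -m jog '[0.5,0.5,0.8,0,0,0,0.5, 0.8,1,0.8,0,0,-0.5,0.5, 0.8,1,0,0,0,0,0.5, 0.8,1,0,0,0,0,0.5, 0.8,1,0,0,0,0,0.5, 0.8,1,0,0,0,0,0.5, 0.8,1,0,0,0,0,0.5, 0.8,1,0,0,0,0,0.5]'
python3 -m jog '[0.8,1,0,0,0,0,0.5, 0.8,1,0,0,0,0,0.5, 0.8,1,0,0,0,0,0.5, 0.8,1,0,0,0,0,0.5, 0.8,1,0,0,0,0,0.5, 0.8,1,0,0,0,0,0.5, 0.8,1,0,0,0,0,0.5, 0.8,1,0,0,0,0,0.5]'
python3 -m jog '[0.8,1,0,0,0,0,0.5, 0.8,1,0,0,0,0,0.5, 0.5,0.6,0,0,0,0,0.5, 0,0,0,0,0,0,0.5]'
```

```text
time: 0.77
tcp_pos: [0.4288, -0.372, 0.2217]
ee_rot: [-180.0, 0.0, 23.7]
wrist_force: [0.3, -0.7, 0.5]
width: 0.522
grip_force: 0.0
time: 1.43
tcp_pos: [0.5889, -0.1719, 0.2216]
ee_rot: [-180.0, 0.0, 23.7]
wrist_force: [-0.1, -0.5, -0.4]
width: 0.498
grip_force: 0.0
time: 1.77
tcp_pos: [0.6423, -0.1053, 0.2211]
ee_rot: [-180.0, 0.0, 23.9]
wrist_force: [0.6, 0.7, -0.6]
width: 0.501
grip_force: 0.0
```

```bash
python3 -m jog '[0.45,0.9,-1,0,0,0,0.5, 0,0,-1,0,0,0,0.5, 0,0,-1,0,0,0,0.5, 0,0,-1,0,0,0,0.5, 0,0,-1,0,0,0,0.5, 0,0,-1,0,0,0,0.5, 0,0,-0.6,0,0,0,0.5, 0,0,0,0,0,0,0.5]'
python3 - <<'E'
from vis import *
for n in("top","side"):
    im=read_camera(n);
    for b in brackets(n,im):print(n,*b[:5])
cv2.imwrite("pics/s1.png",cv2.resize(im[100:330,120:420,::-1],None,fx=2.5,fy=2.5))
E
```

```text
time: 2.43
tcp_pos: [0.6497, -0.0862, 0.0533]
ee_rot: [-179.8, 0.3, 23.6]
wrist_force: [0.8, 0.1, -0.7]
width: 0.498
grip_force: 0.0
top green (533, 92) [ 800.5 -663.6] [ 895.8 -732.9] -36.1
side green nohole 254.5 227.0
side green (269, 181) [ 569.7 -152. ] [ 566.5 -173.5] -98.3
side red (310, 233) [443.7 -23.7] [478.9 -35. ] -17.7
side red (222, 193) [652.4 -80.8] [651.1 -93. ] -96.3
```

View pics/s1.png

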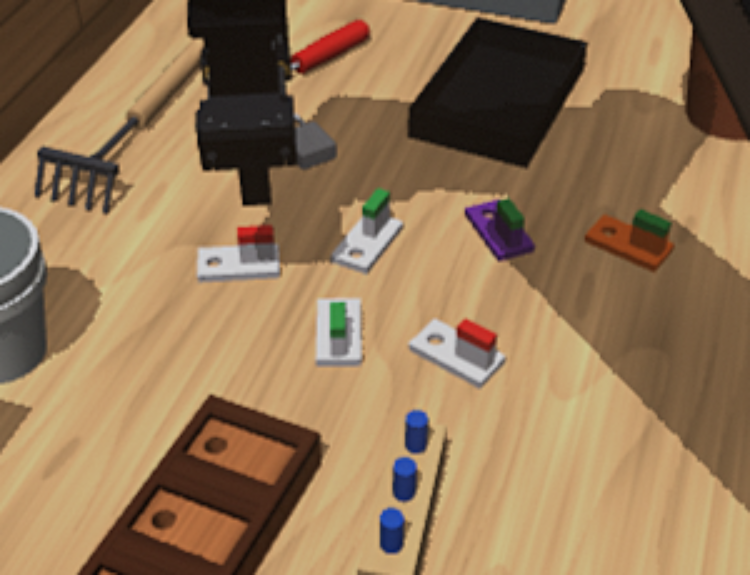

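The gripper is straddling the far red bracket's rib and nothing has moved. I'll lower and grip.

```bash
python3 -m jog '[0.15,0.13,-0.8,0,0,0,0.5, 0,0,-0.7,0,0,0,0.5, 0,0,0,0,0,0,0.5, 0,0,0,0,0,0,0.5]'; python3 -m jog '[0,0,0,0,0,0,0, 0,0,0,0,0,0,0, 0,0,0,0,0,0,0, 0,0,0,0,0,0,0, 0,0,0,0,0,0,0, 0,0,0,0,0,0,0]'
```

```text
time: 2.87
tcp_pos: [0.6559, -0.0829, 0.0203]
ee_rot: [180.0, -0.0, 23.7]
wrist_force: [0.0, 1.1, 0.8]
width: 0.501
grip_force: 0.0
time: 3.37
tcp_pos: [0.6558, -0.0827, 0.0196]
ee_rot: [180.0, -0.0, 23.7]
wrist_force: [-0.5, 0.3, 0.0]
width: 0.137
grip_force: 0.0
```

```bash
python3 -m jog '[0,0,0,0,0,0,0, 0,0,0,0,0,0,0, 0,0,0,0,0,0,0]'; python3 -m jog '[0,0,0.5,0,0,0,0, 0,0,1,0,0,0,0, 0,0,1,0,0,0,0, 0,0,1,0,0,0,0, 0,0,1,0,0,0,0, 0,0,0,0,0,0,0]'
```

```text
time: 3.62
tcp_pos: [0.6557, -0.0827, 0.0193]
ee_rot: [180.0, 0.0, 23.7]
wrist_force: [-0.3, -0.9, 0.7]
width: 0.006
grip_force: 0.0
time: 4.12
tcp_pos: [0.6578, -0.0831, 0.138]
ee_rot: [179.7, -0.4, 23.7]
wrist_force: [-0.3, -0.2, -0.1]
width: 0.007
grip_force: 0.0
```

```bash
python3 - <<'E'
from vis import *
t=read_camera("top");s=read_camera("side")
for n,im in(("top",t),("side",s)):
    for b in brackets(n,im):print(n,*b[:5])
a=cv2.resize(t[120:290,230:400,::-1],(400,400));b=cv2.resize(s[120:290,180:350,::-1],(400,400))
cv2.imwrite("pics/s2.png",np.hstack([a,b]))
E
```

```text
top green (530, 93) [ 797.7 -657.1] [ 895.  -734.1] -38.4
side green nohole 254.5 227.02941176470588
side green (270, 181) [ 569.4 -152.3] [ 566.5 -173.5] -97.7
side red (310, 233) [443.7 -23.7] [431.5 -32.1] -145.4
side red (222, 193) [652.7 -80.4] [690.5 -95.5] -21.8
```

View pics/s2.png

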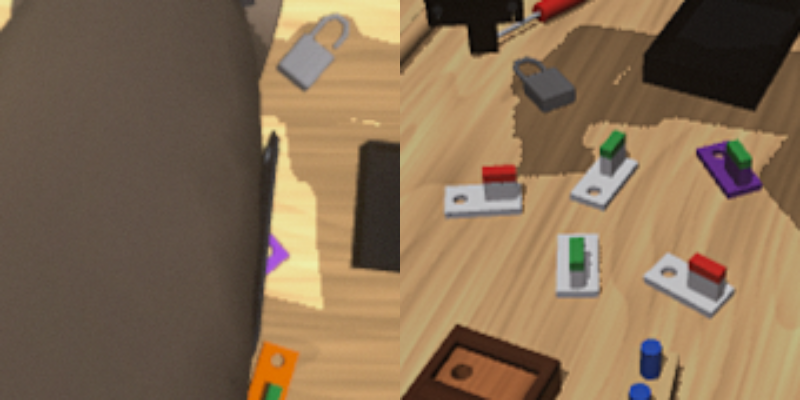

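```bash
python3 - <<'E'
from vis import *
print(observe()["tcp_pos"],observe()["joints"])
p=observe()["tcp_pos"]
print("now",proj("side",p)," s1",proj("side",[.652,-.084,.050]), [ray("side",215,142,z) for z in(.1,.138,.16)])
print("s1 tip seen (222,181):",[np.round(ray("side",222,181,z),3) for z in(.04,.05,.07,.09)])
E
```

```text
[ 0.65601893 -0.08273057  0.13347444] [-1.29057038e+01  3.37079672e+01  8.69597244e+01 -4.54405096e-03
  5.91931044e+01  5.34227439e+01]
now [216.96126505 155.76703488]  s1 [222.22084217 188.01010944] [array([ 0.7009227, -0.1698588,  0.1      ]), array([ 0.67573463, -0.11962856,  0.138     ]), array([ 0.66115205, -0.09054789,  0.16      ])]
s1 tip seen (222,181): [array([ 0.667, -0.117,  0.04 ]), array([ 0.661, -0.106,  0.05 ]), array([ 0.651, -0.083,  0.07 ]), array([ 0.64 , -0.061,  0.09 ])]
```

The tip appears about 20 mm higher in the side view than the reported TCP. The fingers shut above the tag, and the bracket hasn't moved. I'll open and descend again in small steps, checking the force and the view.

```bash
python3 -m jog '[-0.1,0,-1,0,0,0,0.5, 0,0,-1,0,0,0,0.5, 0,0,-1,0,0,0,0.5, 0,0,-1,0,0,0,0.5, 0,0,-0.5,0,0,0,0.5, 0,0,0,0,0,0,0.5, 0,0,0,0,0,0,0.5, 0,0,0,0,0,0,0.5]'
python3 - <<'E'
from vis import *
s=read_camera("side");p=observe()["tcp_pos"];print(p,proj("side",p))
a=cv2.resize(s[130:230,165:305,::-1],None,fx=5,fy=5,interpolation=cv2.INTER_CUBIC)
cv2.imwrite("pics/s3.png",a)
E
```

```text
time: 4.88
tcp_pos: [0.6538, -0.0828, 0.0205]
ee_rot: [179.9, -0.1, 23.7]
wrist_force: [0.8, 0.6, 0.7]
width: 0.485
grip_force: 0.0
[ 0.65395413 -0.08283189  0.02080891] [222.18404092 198.54333875]
```

View pics/s3.png

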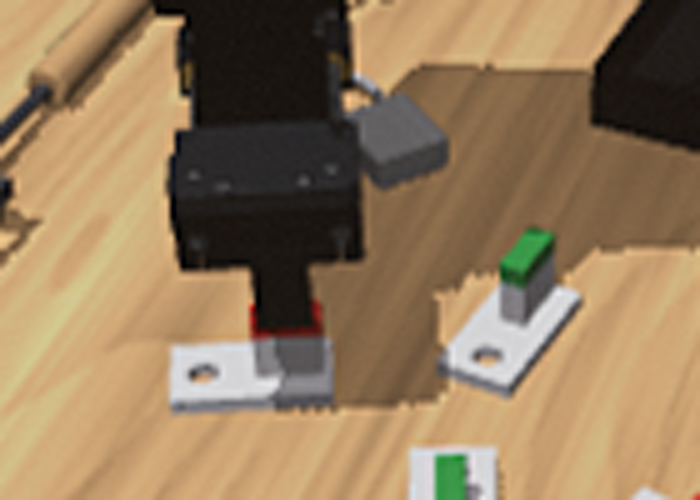

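The near finger's tip sits at the tag's lower edge, crop (285,335). That puts the true tip about 20 mm above the reported TCP. I'll go down about 22 mm more.

```bash
python3 -m jog '[0,0,-0.5,0,0,0,0.5, 0,0,0,0,0,0,0.5, 0,0,0,0,0,0,0.5]' | egrep 'pos|force'; python3 -m jog '[0,0,-0.4,0,0,0,0.5, 0,0,0,0,0,0,0.5, 0,0,0,0,0,0,0.5]' | egrep 'pos|force';  python3 -m jog '[0,0,0,0,0,0,0, 0,0,0,0,0,0,0, 0,0,0,0,0,0,0, 0,0,0,0,0,0,0, 0,0,0,0,0,0,0, 0,0,0,0,0,0,0, 0,0,0,0,0,0,0, 0,0,0,0,0,0,0]'
```

```text
tcp_pos: [0.6529, -0.0826, 0.0065]
wrist_force: [-0.2, 0.0, 0.9]
grip_force: 0.0
tcp_pos: [0.6529, -0.0826, -0.0038]
wrist_force: [0.0, 0.1, 0.2]
grip_force: 0.0
time: 6.1
tcp_pos: [0.6533, -0.0828, -0.0031]
ee_rot: [180.0, -0.0, 23.7]
wrist_force: [-0.3, -0.1, -0.1]
width: 0.128
grip_force: 29.8
```

Gripped: opening 12 mm, 30 N. Now to the tray, with the tool yaw turned to about -6.

```bash
python3 -m jog '[0,0,0.5,0,0,0,0, 0,0,1,0,0,0,0, 0,0,1,0,0,0,0, 0,0,1,0,0,0,0, 0,0,1,0,0,0,0, -0.5,-0.8,0.5,0,0,-0.5,0, -0.5,-0.9,0,0,0,-0.5,0, -0.5,-0.9,0,0,0,-0.5,0]' | egrep 'pos|rot|width'
python3 -m jog '[-0.6,-1,0,0,0,-0.6,0, -0.6,-1,0,0,0,-0.6,0, -0.6,-1,0,0,0,-0.6,0, -0.6,-1,0,0,0,-0.6,0, -0.6,-1,0,0,0,-0.6,0, -0.6,-1,0,0,0,-0.6,0, -0.6,-1,0,0,0,-0.6,0, 0,0,0,0,0,0,0]' | egrep 'pos|rot|width'
python3 -m jog '[0,0,0,0,0,0,0, 0,0,0,0,0,0,0]'
```

```text
tcp_pos: [0.6155, -0.148, 0.1239]
ee_rot: [179.9, -0.1, 16.1]
width: 0.124
tcp_pos: [0.5085, -0.3263, 0.1227]
ee_rot: [179.9, -0.0, -5.2]
width: 0.123
time: 7.6
tcp_pos: [0.5108, -0.3223, 0.1224]
ee_rot: [-180.0, -0.0, -4.8]
wrist_force: [0.1, 0.2, -1.2]
width: 0.121
grip_force: 29.8
```

```bash
python3 -m jog '[-0.4,-0.75,-0.5,0,0,-0.2,0, 0,0,-1,0,0,0,0, 0,0,-1,0,0,0,0, 0,0,-1,0,0,0,0, 0,0,-0.8,0,0,0,0, 0,0,-0.4,0,0,0,0, 0,0,0,0,0,0,0, 0,0,0,0,0,0,0]'
python3 -m jog '[0,0,0,0,0,0,0.4, 0,0,0,0,0,0,0.4, 0,0,0,0,0,0,0.4, 0,0,0,0,0,0,0.4, 0,0,0.5,0,0,0,0.4, 0,0,1,0,0,0,0.4, 0,0,1,0,0,0,0.4, 0,0,1,0,0,0,0.4]'
```

```text
time: 8.27
tcp_pos: [0.5013, -0.3409, 0.0047]
ee_rot: [-180.0, 0.0, -5.8]
wrist_force: [0.9, -0.1, -1.4]
width: 0.121
grip_force: 29.8
time: 8.93
tcp_pos: [0.5006, -0.3414, 0.0939]
ee_rot: [180.0, -0.0, -5.8]
wrist_force: [0.1, -0.2, 0.4]
width: 0.398
grip_force: 0.0
```

```bash
python3 - <<'E'
from vis import *
for n in("top","side"):
    im=read_camera(n)
    for b in brackets(n,im):print(n,*b)
E
```

```text
top green (258, 192) [552.3  -8.9] [564.8 -44.1] -70.4 37.4 [558.4 -24.8] [37. 71.] 19.0
top green (322, 186) [ 568.8 -155.2] [ 575.  -117.1] 80.7 38.6 [ 571.9 -139.1] [73.1 37.6] 80.9
top green (533, 88) [ 811.  -664.6] [ 899.1 -731.8] -37.3 110.8 [ 861.3 -710.8] [ 85.7 123.7] 85.0
top red (14, 302) [307.4 517.9] [310.  513.4] -59.7 5.2 [314.3 509.3] [88.  69.2] 75.6
side green nohole 254.47058823529412 227.02941176470588
side green (269, 181) [ 569.5 -152.2] [ 566.5 -173.5] -97.9 21.5 [ 571.1 -152.4] [116.2  44.9] 88.7
side red (310, 233) [443.6 -23.6] [478.9 -35. ] -17.8 37.1 [456.9 -37.1] [60.2 72.3] 71.7
side red (320, 139) [ 503.9 -345.8] [ 536.4 -378.8] -45.4 46.4 [ 517.7 -373.1] [71.4 72.3] 84.6
```

```bash
python3 -m jog '[0,0.8,0.8,0,0,-0.2,0.4, -0.2,1,0,0,0,-0.2,0.4, -0.2,1,0,0,0,-0.2,0.4, -0.2,1,0,0,0,-0.2,0.4, -0.2,1,0,0,0,-0.2,0.4, -0.2,1,0,0,0,-0.2,0.4, -0.2,1,0,0,0,-0.2,0.4, -0.2,1,0,0,0,-0.2,0.4]' | egrep 'pos|rot|width'
python3 -m jog '[-0.2,1,0,0,0,-0.2,0.4, -0.2,1,0,0,0,-0.2,0.4, -0.2,1,0,0,0,-0.2,0.4, -0.2,1,0,0,0,-0.2,0.4, -0.2,0.7,0,0,0,-0.2,0.4, 0,0,0,0,0,0,0.4, 0,0,0,0,0,0,0.4]'
```

```text
tcp_pos: [0.4651, -0.1453, 0.1122]
ee_rot: [180.0, -0.0, -13.9]
width: 0.401
time: 10.28
tcp_pos: [0.4407, -0.0285, 0.1122]
ee_rot: [180.0, -0.0, -18.7]
wrist_force: [-0.0, -0.4, 0.5]
width: 0.401
grip_force: 0.0
```

```bash
python3 -m jog '[0.12,0.1,-0.6,0,0,0,0.4, 0,0,-1,0,0,0,0.4, 0,0,-1,0,0,0,0.4, 0,0,-1,0,0,0,0.4, 0,0,-0.6,0,0,0,0.4, 0,0,-0.4,0,0,0,0.4, 0,0,0,0,0,0,0.4, 0,0,0,0,0,0,0.4]'
python3 -m jog '[0,0,0,0,0,0,0, 0,0,0,0,0,0,0, 0,0,0,0,0,0,0, 0,0,0,0,0,0,0, 0,0,0,0,0,0,0, 0,0,0,0,0,0,0, 0,0,0,0,0,0,0]'
```

```text
time: 10.95
tcp_pos: [0.4438, -0.0272, -0.0033]
ee_rot: [180.0, 0.0, -18.9]
wrist_force: [0.4, 0.1, -1.2]
width: 0.405
grip_force: 0.0
time: 11.53
tcp_pos: [0.4439, -0.0264, -0.0028]
ee_rot: [-180.0, -0.0, -18.8]
wrist_force: [-0.1, 1.5, 5.8]
width: 0.118
grip_force: 30.0
```

```bash
python3 -m jog '[0,0,0.7,0,0,0,0, 0,0,1,0,0,0,0, 0,0,1,0,0,0,0, 0,0,1,0,0,0,0, 0,-0.5,1,0,0,0,0, 0,-1,0,0,0,0.2,0, 0.1,-1,0,0,0,0.2,0, 0.1,-1,0,0,0,0.2,0]' | egrep 'pos|rot|width'
python3 -m jog '[0.1,-1,0,0,0,0.2,0, 0.1,-1,0,0,0,0.2,0, 0.1,-1,0,0,0,0.2,0, 0.1,-1,0,0,0,0.2,0, 0.2,-1,0,0,0,0.2,0, 0.2,-1,0,0,0,0.2,0, 0.2,-1,0,0,0,0.2,0, 0.2,-1,0,0,0,0.2,0]' | egrep 'pos|rot|width'
python3 -m jog '[0.2,-1,0,0,0,0.2,0, 0.2,-1,0,0,0,0.2,0, 0.2,-1,0,0,0,0,0, 0.1,-1,0,0,0,0,0, 0,-0.5,0,0,0,0,0, 0,0,0,0,0,0,0, 0,0,0,0,0,0,0]'
```

```text
tcp_pos: [0.4486, -0.1148, 0.1149]
ee_rot: [180.0, -0.1, -15.7]
width: 0.122
tcp_pos: [0.4785, -0.315, 0.1141]
ee_rot: [-180.0, 0.0, -7.8]
width: 0.123
time: 13.45
tcp_pos: [0.4957, -0.4259, 0.1138]
ee_rot: [-179.9, 0.1, -5.9]
wrist_force: [0.4, 0.7, -1.4]
width: 0.124
grip_force: 30.0
```

Descend to a reported z of about 0.004.

```bash
python3 -m jog '[-0.15,-0.2,-0.5,0,0,0,0, 0,0,-1,0,0,0,0, 0,0,-1,0,0,0,0, 0,0,-1,0,0,0,0, 0,0,-0.6,0,0,0,0, 0,0,-0.3,0,0,0,0, 0,0,0,0,0,0,0, 0,0,0,0,0,0,0]'
python3 -m jog '[0,0,0,0,0,0,0.4, 0,0,0,0,0,0,0.4, 0,0,0,0,0,0,0.4, 0,0,0,0,0,0,0.4, 0,0,0.5,0,0,0,0.4, 0,0,1,0,0,0,0.4, 0,0,1,0,0,0,0.4, 0,0,1,0,0,0,0.4]'
python3 - <<'E'
from vis import *
for n in("top","side"):
    im=read_camera(n)
    for b in brackets(n,im):print(n,*b)
E
```

```text
time: 14.12
tcp_pos: [0.4925, -0.4309, 0.0044]
ee_rot: [180.0, 0.0, -5.8]
wrist_force: [0.4, 0.3, -0.8]
width: 0.124
grip_force: 30.0
time: 14.78
tcp_pos: [0.4924, -0.4314, 0.0939]
ee_rot: [180.0, -0.0, -5.8]
wrist_force: [-0.3, 0.3, -0.4]
width: 0.396
grip_force: 0.0
top green (258, 192) [552.1  -8.9] [564.8 -44.1] -70.2 37.4 [558.4 -24.8] [37. 71.] 19.0
top green (322, 186) [ 568.8 -155.2] [ 575.  -117.1] 80.8 38.6 [ 572.1 -139.1] [73.2 37.5] 80.5
top red (14, 302) [307.3 518. ] [309.8 512.1] -67.0 6.5 [305.6 510.8] [67.2 86.4] 27.2
side green nohole 254.5 227.0
side green (269, 181) [ 569.5 -152.2] [ 566.5 -173.5] -97.9 21.5 [ 571.1 -152.4] [116.2  44.9] 88.7
side red (332, 121) [ 493.6 -434.9] [ 525.2 -469.5] -47.5 46.9 [ 508.8 -457.1] [93.8 72.2] 84.6
```

```bash
python3 -m jog '[0.1,0.2,0.8,0,0,1,0.4, 0.1,0.6,0,0,0,1,0.4, 0.2,0.6,0,0,0,1,0.4, 0.2,0.6,0,0,0,1,0.4, 0.2,0.6,0,0,0,1,0.4, 0.2,0.6,0,0,0,1,0.4, 0.2,0.6,0,0,0,1,0.4, 0.2,0.6,0,0,0,1,0.4]' | egrep 'pos|rot|width'
python3 -m jog '[0.2,0.6,0,0,0,1,0.4, 0.2,0.6,0,0,0,1,0.4, 0.2,0.6,0,0,0,1,0.4, 0.2,0.6,0,0,0,1,0.4, 0.2,0.6,0,0,0,1,0.4, 0.2,0.6,0,0,0,1,0.4, 0.2,0.6,0,0,0,1,0.4, 0.2,0.6,0,0,0,1,0.4]' | egrep 'pos|rot|width'
python3 -m jog '[0.1,0.8,0,0,0,1,0.4, 0,0.7,0,0,0,0.3,0.4, 0,0,0,0,0,0,0.4, 0,0,0,0,0,0,0.4]'
```

```text
tcp_pos: [0.5275, -0.3206, 0.1121]
ee_rot: [180.0, 0.0, 34.4]
width: 0.4
tcp_pos: [0.5675, -0.2006, 0.112]
ee_rot: [-180.0, -0.0, 74.4]
width: 0.403
time: 16.55
tcp_pos: [0.57, -0.1634, 0.1121]
ee_rot: [180.0, 0.0, 80.7]
wrist_force: [-0.5, -0.2, -0.1]
width: 0.403
grip_force: 0.0
```

```bash
python3 - <<'E'
from vis import *
print(observe()["joints"])
for n in("top","side"):
    im=read_camera(n)
    for b in brackets(n,im):print(n,*b)
E
```

```text
[-2.23748807e+01  2.99658109e+01  9.82769300e+01 -5.39532755e-03
  5.17419679e+01 -1.30838732e+01]
top green (258, 192) [552.2  -8.9] [564.8 -44.1] -70.3 37.4 [558.7 -24.7] [37.8 71. ] 19.0
top green (533, 87) [ 813.2 -663.6] [ 899.9 -730.4] -37.6 109.4 [ 855.2 -725.8] [ 88.5 130.8] 34.9
top red (444, 220) [ 492.1 -433.5] [ 494.3 -432.2] 32.4 2.6 [ 509.6 -436.4] [40.5 73.1] 87.4
side green nohole 254.5 227.02941176470588
side green (270, 181) [ 569.4 -152.3] [ 566.5 -173.5] -97.7 21.4 [ 571.1 -152.4] [116.2  44.9] 88.7
side red (247, 120) [ 703.5 -368.6] [ 739.4 -353.1] 23.5 39.1 [ 735.2 -376. ] [183.6  43.9] 68.3
```

```bash
python3 -m jog '[-0.05,0.33,-0.6,0,0,0,0.4, 0,0,-1,0,0,0,0.4, 0,0,-1,0,0,0,0.4, 0,0,-1,0,0,0,0.4, 0,0,-0.6,0,0,0,0.4, 0,0,-0.4,0,0,0,0.4, 0,0,0,0,0,0,0.4, 0,0,0,0,0,0,0.4]' | egrep 'pos|rot|force'
python3 -m jog '[0,0,0,0,0,0,0, 0,0,0,0,0,0,0, 0,0,0,0,0,0,0, 0,0,0,0,0,0,0, 0,0,0,0,0,0,0, 0,0,0,0,0,0,0, 0,0,0,0,0,0,0]'
```

```text
tcp_pos: [0.5688, -0.1563, -0.003]
ee_rot: [-180.0, 0.0, 80.6]
wrist_force: [-0.2, 0.3, -0.4]
grip_force: 0.0
time: 17.9
tcp_pos: [0.5691, -0.1558, -0.0027]
ee_rot: [179.9, 0.0, 80.7]
wrist_force: [0.3, 0.0, 4.3]
width: 0.124
grip_force: 29.8
```

```bash
python3 -m jog '[0,0,0.7,0,0,0,0, 0,0,1,0,0,0,0, 0,0,1,0,0,0,0, 0,0,1,0,0,-1,0, 0,0.5,1,0,0,-1,0, 0,0.7,0,0,0,-1,0, 0,0.7,0,0,0,-1,0, 0,0.7,0,0,0,-1,0]' | egrep 'pos|rot|width'
python3 -m jog '[0,0.7,0,0,0,-1,0, 0,0.7,0,0,0,-1,0, 0,0.7,0,0,0,-1,0, 0,0.7,0,0,0,-1,0, 0,0.7,0,0,0,-1,0, 0,0.7,0,0,0,-1,0, 0,0.7,0,0,0,-1,0, 0,0.7,0,0,0,-1,0]' | egrep 'pos|rot|width'
python3 -m jog '[-0.2,0.8,0,0,0,-1,0, -0.2,0.8,0,0,0,-1,0, 0,0.8,0,0,0,-1,0, 0,0.8,0,0,0,-1,0, 0,0.5,0,0,0,-0.3,0, 0,0,0,0,0,0,0, 0,0,0,0,0,0,0]'
```

```text
tcp_pos: [0.5684, -0.09, 0.1146]
ee_rot: [180.0, -0.0, 55.4]
width: 0.126
tcp_pos: [0.5682, 0.0502, 0.114]
ee_rot: [-180.0, 0.1, 15.4]
width: 0.122
time: 19.82
tcp_pos: [0.5583, 0.1422, 0.1141]
ee_rot: [180.0, 0.0, -5.7]
wrist_force: [1.2, 0.2, -1.6]
width: 0.121
grip_force: 29.8
```

```bash
python3 -m jog '[-0.03,-0.2,-0.6,0,0,0,0, 0,0,-1,0,0,0,0, 0,0,-0.8,0,0,0,0, 0,0,-0.4,0,0,0,0, 0,0,0,0,0,0,0, 0,0,0,0,0,0,0, 0,0,0,0,0,0,0, 0,0,0,0,0,0,0]'
python3 - <<'E'
from vis import *
t=read_camera("top");s=read_camera("side")
for n,im in(("top",t),("side",s)):
    for b in brackets(n,im):print(n,*b[:5])
cv2.imwrite("raw_s4.png",s[:,:,::-1])
a=cv2.resize(s[210:330,150:270,::-1],(400,400),interpolation=cv2.INTER_CUBIC);b=cv2.resize(t[130:250,140:260,::-1],(400,400))
cv2.imwrite("pics/s4.png",np.hstack([a,b]))
E
```

```text
time: 20.48
tcp_pos: [0.5586, 0.1368, 0.0455]
ee_rot: [-180.0, -0.1, -5.8]
wrist_force: [0.5, 0.2, -1.8]
width: 0.122
grip_force: 29.8
top green (258, 192) [552.4  -9.2] [565.3 -44.6] -70.0
top red (444, 220) [ 492.1 -433.5] [ 530.8 -435.8] -3.4
top red (395, 209) [ 516.4 -320.7] [ 555.  -324.5] -5.6
side green (254, 226) [553.   -9.3] [552.9  -8.5] 97.8
side red (312, 143) [ 518.4 -323.6] [ 551.4 -357.9] -46.1
side red (332, 120) [ 493.9 -436.7] [ 525.9 -470.8] -46.9
```

View pics/s4.png

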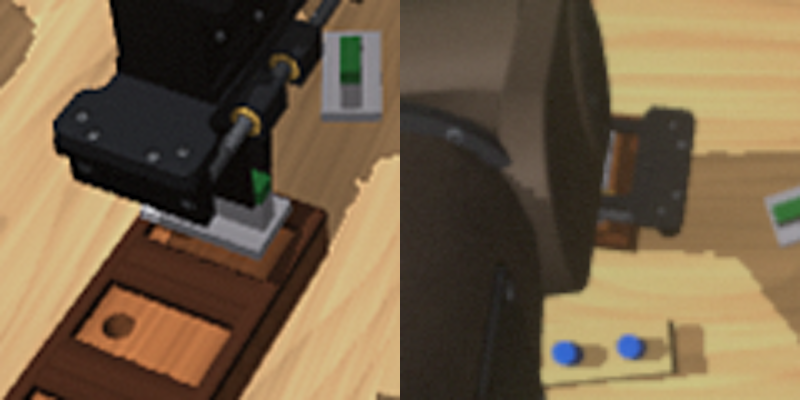

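```bash
python3 - <<'E'
from vis import *
p=observe()["tcp_pos"];print(p)
a=np.radians(-5.8);u=np.array([np.cos(a),np.sin(a)]);w=np.array([-u[1],u[0]])
c=p[:2]+.0175*u;z=p[2]+.003
print("centre",c,"pix crop of corners:")
for sx,sy in((-35,18),(-35,-18),(35,18)):
    for h in(0,.008):
        X=np.r_[c+u*sx/1000+w*sy/1000,z+h];q=proj("side",X);print(sx,sy,h,np.round(q,1),np.round((q-[150,210])/.3))
s=cv2.imread("raw_s4.png")
cv2.imwrite("pics/s4b.png",cv2.resize(s[255:305,180:260],None,fx=9,fy=9,interpolation=cv2.INTER_CUBIC))
E
```

```text
[0.55839888 0.13685379 0.04529781]
centre [0.5758093  0.13508531] pix crop of corners:
-35 18 0 [227.  288.2] [257. 261.]
-35 18 0.008 [226.7 285.2] [256. 251.]
-35 -18 0 [236.7 273.1] [289. 210.]
-35 -18 0.008 [236.4 270.2] [288. 201.]
35 18 0 [191.5 275.1] [138. 217.]
35 18 0.008 [191.  272.2] [137. 207.]
```

View pics/s4b.png

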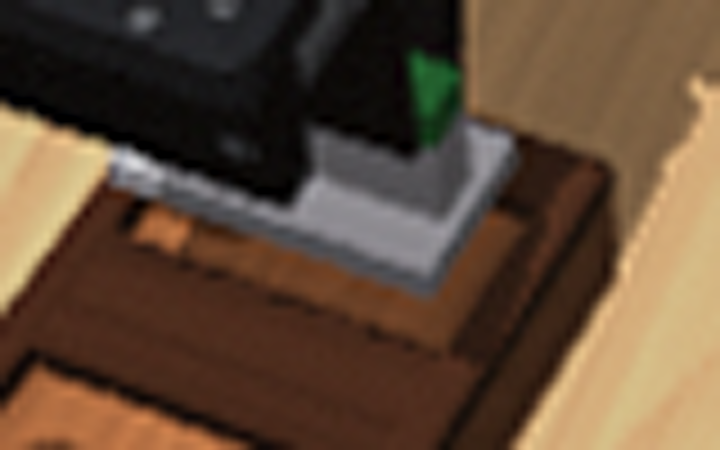

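The held plate's near corner sits where the pose predicts, within about 1 mm, and over the pocket. I'll lower in small steps and watch the force.

```bash
python3 -m jog '[-0.02,0,-0.4,0,0,0,0, 0,0,0,0,0,0,0, 0,0,0,0,0,0,0]'| egrep 'pos|wrist'; python3 -m jog '[0,0,-0.15,0,0,0,0, 0,0,0,0,0,0,0, 0,0,0,0,0,0,0]'| egrep 'pos|wrist'; python3 -m jog '[0,0,-0.1,0,0,0,0, 0,0,0,0,0,0,0, 0,0,0,0,0,0,0]'| egrep 'pos|rot|wrist'
```

```text
tcp_pos: [0.557, 0.1368, 0.0338]
wrist_force: [-0.6, -0.6, -1.1]
tcp_pos: [0.5574, 0.1368, 0.0304]
wrist_force: [-0.0, 0.3, -1.2]
tcp_pos: [0.5574, 0.1368, 0.028]
ee_rot: [180.0, 0.0, -5.8]
wrist_force: [0.0, 0.2, -0.8]
```

```bash
python3 -m jog '[0,0,-0.06,0,0,0,0, 0,0,0,0,0,0,0, 0,0,0,0,0,0,0]'| egrep 'pos|rot|wrist'; python3 -m jog '[0,0,0,0,0,0,0.3, 0,0,0,0,0,0,0.3, 0,0,0,0,0,0,0.3, 0,0,0,0,0,0,0.3, 0,0,0.5,0,0,0,0.3, 0,0,1,0,0,0,0.3, 0,0,1,0,0,0,0.3, 0,0,1,0,0,0,0.3]'| egrep 'pos|rot|wrist'
```

```text
tcp_pos: [0.5574, 0.1368, 0.0266]
ee_rot: [180.0, 0.0, -5.8]
wrist_force: [0.1, -0.2, -1.8]
tcp_pos: [0.5572, 0.1368, 0.1151]
ee_rot: [180.0, 0.0, -5.8]
wrist_force: [0.6, -0.3, -0.0]
```

```bash
python3 -m jog '[0,0,0,0,0,1,0.4, 0,-0.2,0,0,0,1,0.4, 0,-0.3,0,0,0,1,0.4, 0,-0.3,0,0,0,1,0.4, 0,-0.3,0,0,0,1,0.4, 0,-0.3,0,0,0,1,0.4, 0,-0.3,0,0,0,1,0.4, 0,-0.3,0,0,0,1,0.4]' | egrep 'pos|rot|width'
python3 -m jog '[0,-0.3,0,0,0,1,0.4, 0,-0.3,0,0,0,1,0.4, 0,-0.3,0,0,0,1,0.4, 0,-0.3,0,0,0,1,0.4, 0,-0.3,0,0,0,1,0.4, 0,-0.3,0,0,0,1,0.4, 0,-0.3,0,0,0,1,0.4, 0,-0.3,0,0,0,1,0.4]' | egrep 'pos|rot|width'
python3 -m jog '[-0.1,-0.3,0,0,0,1,0.4, -0.1,-0.3,0,0,0,1,0.4, 0,-0.3,0,0,0,1,0.4, 0,-0.3,0,0,0,1,0.4, 0,-0.2,0,0,0,1,0.4, 0,0,0,0,0,1,0.4, 0,0,0,0,0,1,0.4, 0,0,0,0,0,0.1,0.4]'
python3 - <<'E'
from vis import *
for n in("top","side"):
    im=read_camera(n)
    for b in brackets(n,im):print(n,*b)
print(observe()["tcp_pos"],observe()["ee_rot"])
E
```

```text
tcp_pos: [0.5574, 0.0865, 0.1142]
ee_rot: [180.0, -0.0, 34.4]
width: 0.397
tcp_pos: [0.5574, 0.0265, 0.1142]
ee_rot: [180.0, -0.0, 74.4]
width: 0.401
time: 24.25
tcp_pos: [0.5525, -0.0083, 0.1142]
ee_rot: [180.0, 0.0, 109.9]
wrist_force: [0.0, -1.3, 0.4]
width: 0.398
grip_force: 0.0
top red (14, 302) [307.3 517.9] [311.2 515.5] -31.9 4.6 [314.1 508.8] [90.6 68.8] 79.1
top red (444, 220) [ 492.1 -433.5] [ 530.8 -435.8] -3.4 38.8 [ 509.7 -435.2] [42.9 73.2] 87.1
top red (395, 208) [ 516.9 -320.5] [ 555.  -324.9] -6.5 38.4 [ 534.  -326.3] [32.4 72.5] 83.9
side green nohole 254.5 227.02941176470588
side green (223, 271) [568.  115.4] [557.2 105.1] -136.3 14.9 [585.3 107.2] [54.6 75. ] 84.1
side red (332, 120) [ 493.9 -436.5] [ 525.7 -470. ] -46.5 46.2 [ 508.7 -458.2] [96.  72.2] 84.6
[ 0.55246837 -0.00816428  0.1141884 ] [1.79985862e+02 4.84177890e-03 1.09538571e+02]
```

```bash
python3 -m jog '[0,-0.03,-0.6,0,0,0,0.4, 0,0,-1,0,0,0,0.4, 0,0,-1,0,0,0,0.4, 0,0,-1,0,0,0,0.4, 0,0,-0.6,0,0,0,0.4, 0,0,-0.48,0,0,0,0.4, 0,0,0,0,0,0,0.4, 0,0,0,0,0,0,0.4]' | egrep 'pos|rot|force'
python3 -m jog '[0,0,0,0,0,0,0, 0,0,0,0,0,0,0, 0,0,0,0,0,0,0, 0,0,0,0,0,0,0, 0,0,0,0,0,0,0, 0,0,0,0,0,0,0, 0,0,0,0,0,0,0]'
```

```text
tcp_pos: [0.5523, -0.0088, -0.0031]
ee_rot: [-180.0, -0.0, 109.6]
wrist_force: [-0.2, 0.1, 0.7]
grip_force: 0.0
time: 25.6
tcp_pos: [0.5528, -0.0089, -0.0025]
ee_rot: [179.9, 0.0, 109.7]
wrist_force: [0.1, 1.1, 4.9]
width: 0.125
grip_force: 30.1
```

```bash
python3 -m jog '[0,0,0.7,0,0,0,0, 0,0,1,0,0,0,0, 0,0,1,0,0,0,0, 0,0,1,0,0,1,0, 0,0.4,1,0,0,1,0, 0,0.7,0,0,0,1,0, 0,0.7,0,0,0,1,0, 0,0.7,0,0,0,1,0]' | egrep 'pos|rot|width'
python3 -m jog '[0,0.7,0,0,0,1,0, 0,0.7,0,0,0,1,0, 0,0.7,0,0,0,1,0, 0,0.7,0,0,0,1,0, 0.1,0.7,0,0,0,1,0, 0.2,0.7,0,0,0,1,0, 0.2,0.7,0,0,0,1,0, 0,0.7,0,0,0,0.9,0]' | egrep 'pos|rot|width'
python3 -m jog '[0,0.5,0,0,0,0,0, 0,0,0,0,0,0,0, 0,0,0,0,0,0,0, 0,0,0,0,0,0,0]'
```

```text
tcp_pos: [0.5523, 0.0541, 0.115]
ee_rot: [180.0, 0.0, 134.9]
width: 0.124
tcp_pos: [0.5653, 0.1944, 0.1143]
ee_rot: [-180.0, -0.0, 174.4]
width: 0.125
time: 27.27
tcp_pos: [0.5647, 0.2055, 0.1145]
ee_rot: [-180.0, -0.0, 174.1]
wrist_force: [-0.1, 0.1, -0.9]
width: 0.125
grip_force: 30.1
```

```bash
python3 -m jog '[0.02,0.04,-0.6,0,0,0.03,0, 0,0,-1,0,0,0,0, 0,0,-1,0,0,0,0, 0,0,-0.4,0,0,0,0, 0,0,-0.2,0,0,0,0, 0,0,0,0,0,0,0, 0,0,0,0,0,0,0, 0,0,0,0,0,0,0]'| egrep 'pos|rot|wrist'; python3 -m jog '[0,0,-0.15,0,0,0,0, 0,0,0,0,0,0,0, 0,0,0,0,0,0,0]'| egrep 'pos|rot|wrist'
```

```text
tcp_pos: [0.5661, 0.2071, 0.0358]
ee_rot: [180.0, 0.1, 174.3]
wrist_force: [0.1, -0.5, -0.8]
tcp_pos: [0.5655, 0.2071, 0.0311]
ee_rot: [180.0, 0.0, 174.3]
wrist_force: [-0.2, 0.9, -1.5]
```

```bash
python3 -m jog '[0,0,-0.1,0,0,0,0, 0,0,0,0,0,0,0, 0,0,0,0,0,0,0]'| egrep 'pos|rot|wrist'; python3 -m jog '[0,0,-0.08,0,0,0,0, 0,0,0,0,0,0,0, 0,0,0,0,0,0,0]'| egrep 'pos|rot|wrist'
```

```text
tcp_pos: [0.5654, 0.2071, 0.0282]
ee_rot: [-180.0, -0.0, 174.3]
wrist_force: [1.0, -0.1, -1.5]
tcp_pos: [0.5656, 0.2073, 0.0265]
ee_rot: [180.0, 0.0, 174.3]
wrist_force: [-0.7, 2.1, 2.1]
```

```bash
python3 -m jog '[0,0,0,0,0,0,0.3, 0,0,0,0,0,0,0.3, 0,0,0,0,0,0,0.3, 0,0,0,0,0,0,0.3, 0,0,0.5,0,0,0,0.3, 0,0,1,0,0,0,0.3, 0,0,1,0,0,0,0.3, 0,0,1,0,0,0,0.3]'| egrep 'pos|wrist'
python3 -m jog '[0,-1,0.8,0,0,0,0.3, -0.5,-1,0,0,0,0,0.3, -0.5,-1,0,0,0,0,0.3, -0.5,-1,0,0,0,0,0.3, -0.5,-1,0,0,0,0,0.3, -0.5,-1,0,0,0,0,0.3, -0.5,-1,0,0,0,0,0.3, -0.5,-1,0,0,0,0,0.3]'| egrep 'pos|wrist'
python3 -m jog '[0,-1,0,0,0,0,0.3, -0.5,-1,0,0,0,0,0.3, -0.5,-1,0,0,0,0,0.3, 0,-1,0,0,0,0,0.3]'
python3 - <<'E'
from vis import *
t=read_camera("top");s=read_camera("side")
for n,im in(("top",t),("side",s)):
    for b in brackets(n,im):print(n,*b)
    hsv=cv2.cvtColor(im,cv2.COLOR_RGB2HSV).astype(int);h,S,v=hsv[...,0],hsv[...,1],hsv[...,2]
    for c in blobs((h>105)&(h<130)&(S>130)&(v>50),15,400):
        u,w=c.reshape(-1,2).mean(0);print(n,"pin",round(u),round(w),np.round(ray(n,u,w,.06 if n=="top" else .055)*1000,1))
a=cv2.resize(s[235:355,135:255,::-1],(400,400),interpolation=cv2.INTER_CUBIC);b=cv2.resize(t[135:255,110:230,::-1],(400,400),interpolation=cv2.INTER_CUBIC)
cv2.imwrite("pics/s5.png",np.hstack([a,b]))
E
```

```text
tcp_pos: [0.5652, 0.2069, 0.1146]
wrist_force: [-0.1, 0.6, -0.9]
tcp_pos: [0.4771, 0.006, 0.1339]
wrist_force: [0.5, -0.4, 0.0]
time: 30.35
tcp_pos: [0.4508, -0.0937, 0.1339]
ee_rot: [180.0, -0.1, 174.3]
wrist_force: [0.2, 0.2, -0.2]
width: 0.298
grip_force: 0.0
top green (192, 187) [562.3 140.9] [600.7 136.8] -6.2 38.6 [579.7 139.4] [39.5 74.5] 84.0
top green (160, 184) [569.3 214.4] [607.9 210.8] -5.3 38.8 [586.8 212.7] [39.5 74.6] 84.5
top red (14, 302) [307.4 518.3] [309.4 513.1] -68.9 5.6 [308.1 511.5] [66.9 88.4] 13.8
top red (444, 220) [ 492.1 -433.5] [ 530.7 -436.2] -4.0 38.7 [ 509.7 -435.3] [42.8 73.1] 87.1
top red (395, 208) [ 517.  -320.6] [ 554.7 -325. ] -6.7 38.0 [ 533.9 -326.3] [32.1 72.2] 83.9
top pin 170 238 [447.3 182.7  60. ]
top pin 189 235 [452.2 140.3  60. ]
top pin 208 234 [456.3  98.2  60. ]
side green (202, 302) [575.8 189.5] [565.2 180.8] -140.4 13.8 [592.7 183.3] [49.3 74.2] 84.5
side green (223, 270) [568.5 115.1] [557.6 105.1] -137.4 14.8 [585.2 107.1] [53.9 74.3] 84.9
side pin 276 312 [447.5 180.3  55. ]
side pin 281 291 [451.8 138.5  55. ]
side pin 286 272 [455.9  97.3  55. ]
```

View pics/s5.png

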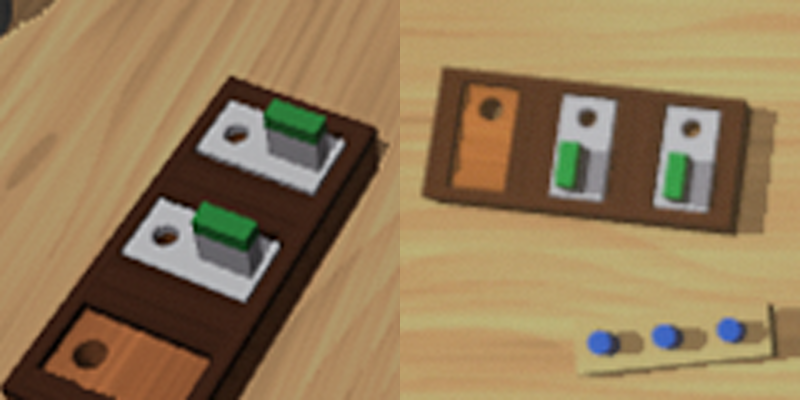

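Both greens sit flat and square in their pockets, with their holes over the bores. Next, the exact hole positions at z = 0.037.

```bash
python3 - <<'E'
from vis import *
t=read_camera("top");s=read_camera("side")
C=-np.array(CAL["top"]["R"]).T@CAL["top"]["t"]
for h in((600.7,136.8),(607.9,210.8)):
    X=np.array([h[0]/1000,h[1]/1000,.008]);print("top hole",np.round((X+(C-X)*(.029/(C[2]-.008)))*1000,1))
for im,n in((s,"side"),(t,"top")):
    v=im.max(2).astype(int)
    for X in((.5958,.1330,.037),(.6031,.2033,.037)):
        u,w=np.round(proj(n,X)).astype(int)
        p=v[w-6:w+7,u-6:u+7].astype(np.uint8);wt=np.clip(140.-p,0,None)
        k,l,st,ce=cv2.connectedComponentsWithStats((p<135).astype(np.uint8))
        g=[i for i in range(1,k) if np.hypot(*(ce[i]-6))<4]
        for i in g: print(n,(u,w),st[i,4],np.round(ray(n,u-6+ce[i][0],w-6+ce[i][1],.037)*1000,1))
E
```

```text
top hole [594.8 131.4  37. ]
top hole [601.8 203.1  37. ]
side (np.int64(205), np.int64(275)) 33 [594.8 133.4  37. ]
side (np.int64(184), np.int64(305)) 39 [601.3 204.6  37. ]
top (np.int64(196), np.int64(173)) 21 [595.8 132.6  37. ]
top (np.int64(166), np.int64(170)) 25 [602.2 203.4  37. ]
```

```bash
python3 -m jog '[0,1,0,0,0,0,0.3, 0,1,0,0,0,0,0.3, 0,1,0,0,0,0,0.3, 0.1,1,0,0,0,0,0.3, 0.1,1,0,0,0,0,0.3, 0,1,0,0,0,0,0.3, 0,1,0,0,0,0,0.3, 0,0.7,0,0,0,0,0.3]'| egrep 'pos|wrist'
python3 -m jog '[0,0,-0.5,0,0,0,0.3, 0,0,-0.5,0,0,0,0.3, 0,0,0,0,0,0,0.3, 0,0,0,0,0,0,0.3]'
```

```text
tcp_pos: [0.4574, 0.1024, 0.1338]
wrist_force: [0.3, -0.5, 0.1]
time: 31.55
tcp_pos: [0.4575, 0.1003, 0.1087]
ee_rot: [-180.0, -0.1, 174.4]
wrist_force: [0.2, 0.5, 0.6]
width: 0.299
grip_force: 0.0
```

```bash
python3 -m jog '[-0.05,-0.1,-0.4,0,0,0,0.3, 0,0,-1,0,0,0,0.3, 0,0,-1,0,0,0,0.3, 0,0,-0.6,0,0,0,0.3, 0,0,-0.35,0,0,0,0.3, 0,0,0,0,0,0,0.3, 0,0,0,0,0,0,0.3]'| egrep 'pos|force'
python3 -m jog '[0,0,0,0,0,0,0, 0,0,0,0,0,0,0, 0,0,0,0,0,0,0, 0,0,0,0,0,0,0, 0,0,0,0,0,0,0, 0,0,0,0,0,0,0]'
python3 -m jog '[0,0,0.4,0,0,0,0, 0,0,1,0,0,0,0, 0,0,1,0,0,0,0, 0,0,1,0,0,0,0, 0,0,1,0,0,0,0, 0,0,0,0,0,0,0, 0,0,0,0,0,0,0]'
```

```text
tcp_pos: [0.457, 0.0972, 0.0256]
wrist_force: [-0.2, 0.3, 0.2]
grip_force: 0.0
time: 32.63
tcp_pos: [0.4572, 0.0972, 0.0258]
ee_rot: [180.0, 0.1, 174.3]
wrist_force: [-0.1, 0.5, 6.7]
width: 0.158
grip_force: 30.0
time: 33.22
tcp_pos: [0.4571, 0.0971, 0.1361]
ee_rot: [180.0, 0.2, 174.3]
wrist_force: [-0.3, -0.2, -0.7]
width: 0.159
grip_force: 30.0
```

```bash
python3 -m jog '[0.7,0.2,0,0,0,0,0, 0.8,0.2,0,0,0,0,0, 0.8,0.2,0,0,0,0,0, 0.8,0.2,0,0,0,0,0, 0.8,0.2,0,0,0,0,0, 0.8,0.2,0,0,0,0,0, 0.8,0.2,0,0,0,0,0, 0,0,0,0,0,0,0]'| egrep 'pos|wrist'
python3 -m jog '[0,0,-0.6,0,0,0,0, 0,0,-0.8,0,0,0,0, 0,0,-0.6,0,0,0,0, 0,0,0,0,0,0,0, 0,0,0,0,0,0,0]'
```

```text
tcp_pos: [0.5964, 0.1325, 0.1331]
wrist_force: [0.1, 0.3, -0.9]
time: 34.3
tcp_pos: [0.5931, 0.1319, 0.0839]
ee_rot: [-180.0, -0.2, 174.3]
wrist_force: [0.1, 0.2, -0.9]
width: 0.158
grip_force: 30.0
```

```bash
python3 -m jog '[0.13,0.04,-0.3,0,0,0,0, 0,0,-0.4,0,0,0,0, 0,0,0,0,0,0,0, 0,0,0,0,0,0,0, 0,0,0,0,0,0,0]'
python3 - <<'E'
from vis import *
s=read_camera("side");p=observe()["tcp_pos"];print(p)
print("exp tip crop",(proj("side",[p[0]-.001,p[1],p[2]-.0198])-[165,235])*8, "hole",(proj("side",[.5954,.1328,.037])-[165,235])*8)
cv2.imwrite("pics/s6.png",cv2.resize(s[235:305,165:265,::-1],None,fx=8,fy=8,interpolation=cv2.INTER_CUBIC))
E
```

```text
time: 34.72
tcp_pos: [0.5975, 0.1331, 0.0678]
ee_rot: [180.0, 0.0, 174.3]
wrist_force: [0.3, -0.1, -0.0]
width: 0.158
grip_force: 30.0
[0.5975649  0.13308809 0.06793609]
exp tip crop [310.19896235 283.75082036] hole [320.67026873 316.22186786]
```

View pics/s6.png

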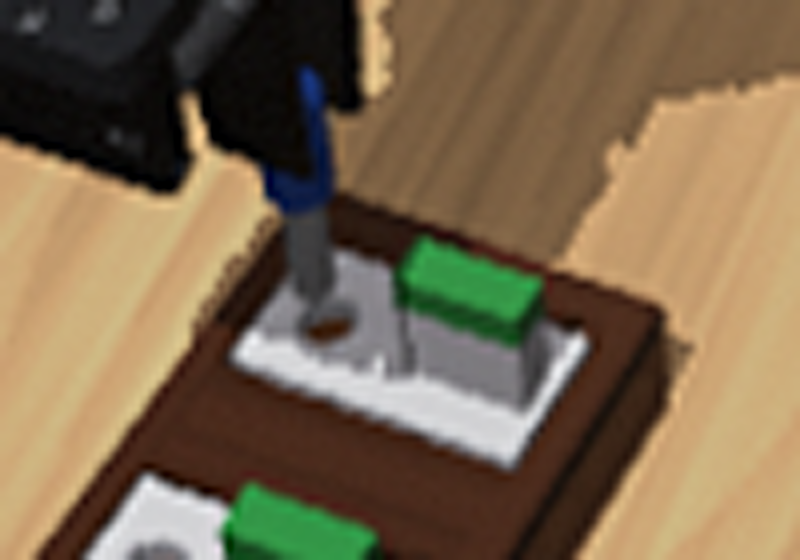

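The pin tip at crop (315,288) would land about 1.5 mm too far in +x of the hole centre at (328,320). I'll shift by -1.4 mm and lower gently.

```bash
python3 -m jog '[-0.06,0,-0.3,0,0,0,0, 0,0,0,0,0,0,0, 0,0,0,0,0,0,0]'| egrep 'pos|wrist'; python3 -m jog '[0,0,-0.2,0,0,0,0, 0,0,0,0,0,0,0, 0,0,0,0,0,0,0]'| egrep 'pos|wrist';python3 -m jog '[0,0,-0.1,0,0,0,0, 0,0,0,0,0,0,0, 0,0,0,0,0,0,0]'| egrep 'pos|wrist'
```

```text
tcp_pos: [0.5956, 0.133, 0.0597]
wrist_force: [-0.5, -0.3, 0.5]
tcp_pos: [0.5958, 0.1331, 0.0548]
wrist_force: [-0.2, 0.8, -0.0]
tcp_pos: [0.5959, 0.133, 0.0525]
wrist_force: [0.5, -0.5, -0.7]
```

```bash
python3 -m jog '[0,0,-0.3,0,0,0,0, 0,0,0,0,0,0,0]'| egrep 'pos|wrist'; python3 -m jog '[0,0,-0.3,0,0,0,0, 0,0,0,0,0,0,0, 0,0,0,0,0,0,0]'| egrep 'pos|wrist'
```

```text
tcp_pos: [0.5955, 0.133, 0.044]
wrist_force: [0.6, 0.3, -1.6]
tcp_pos: [0.5956, 0.133, 0.037]
wrist_force: [0.1, -0.0, -0.4]
```

```bash
python3 -m jog '[0,0,-0.3,0,0,0,0, 0,0,-0.15,0,0,0,0, 0,0,0,0,0,0,0, 0,0,0,0,0,0,0]'| egrep 'pos|wrist'; python3 -m jog '[0,0,-0.1,0,0,0,0, 0,0,0,0,0,0,0, 0,0,0,0,0,0,0]'| egrep 'pos|wrist'; python3 -m jog '[0,0,-0.06,0,0,0,0, 0,0,0,0,0,0,0, 0,0,0,0,0,0,0]'| egrep 'pos|wrist'
```

```text
tcp_pos: [0.5958, 0.1331, 0.026]
wrist_force: [-0.1, -1.2, -0.8]
tcp_pos: [0.5959, 0.1331, 0.0239]
wrist_force: [0.7, 0.9, -1.0]
tcp_pos: [0.5963, 0.1331, 0.0228]
wrist_force: [-1.0, -0.3, 4.1]
```

```bash
python3 -m jog '[0,0,-0.03,0,0,0,0, 0,0,0,0,0,0,0]'| egrep 'pos|wrist'; python3 -m jog '[0,0,0,0,0,0,0.3, 0,0,0,0,0,0,0.3, 0,0,0,0,0,0,0.3, 0,0,0,0,0,0,0.3, 0,0,0.5,0,0,0,0.3, 0,0,1,0,0,0,0.3, 0,0,1,0,0,0,0.3, 0,0,1,0,0,0,0.3]'| egrep 'pos|wrist'
python3 -m jog '[-0.5,0,1,0,0,0,0.3, -0.9,0,0,0,0,0,0.3, -0.9,0,0,0,0,0,0.3, -0.9,0,0,0,0,0,0.3, -0.9,0,0,0,0,0,0.3, -0.9,0.1,0,0,0,0,0.3, -0.7,0.1,0,0,0,0,0.3, 0,0,0,0,0,0,0.3]'
python3 -m jog '[0,0,0,0,0,0,0.3, 0,0,0,0,0,0,0.3]' | egrep pos
```

```text
tcp_pos: [0.5966, 0.1331, 0.0227]
wrist_force: [-1.7, -0.9, 11.8]
tcp_pos: [0.5958, 0.1331, 0.1108]
wrist_force: [-0.1, -0.2, -0.0]
time: 38.27
tcp_pos: [0.4506, 0.1383, 0.135]
ee_rot: [-180.0, -0.1, 174.4]
wrist_force: [-0.1, 0.2, 0.9]
width: 0.3
grip_force: 0.0
tcp_pos: [0.4545, 0.1381, 0.1347]
```

```bash
python3 -m jog '[-0.08,0.05,-0.4,0,0,0,0.3, 0,0,-1,0,0,0,0.3, 0,0,-1,0,0,0,0.3, 0,0,-1,0,0,0,0.3, 0,0,-0.6,0,0,0,0.3, 0,0,-0.36,0,0,0,0.3, 0,0,0,0,0,0,0.3, 0,0,0,0,0,0,0.3]'| egrep 'pos|force'
python3 -m jog '[0,0,0,0,0,0,0, 0,0,0,0,0,0,0, 0,0,0,0,0,0,0, 0,0,0,0,0,0,0, 0,0,0,0,0,0,0, 0,0,0,0,0,0,0]'
python3 -m jog '[0,0,0.4,0,0,0,0, 0,0,1,0,0,0,0, 0,0,1,0,0,0,0, 0,0,1,0,0,0,0, 0,0,1,0,0,0,0, 0,0,0,0,0,0,0, 0,0,0,0,0,0,0]'
```

```text
tcp_pos: [0.452, 0.1393, 0.0252]
wrist_force: [0.6, -0.5, 0.0]
grip_force: 0.0
time: 39.6
tcp_pos: [0.452, 0.1394, 0.0258]
ee_rot: [180.0, 0.1, 174.3]
wrist_force: [0.6, 0.1, 8.0]
width: 0.159
grip_force: 30.0
time: 40.18
tcp_pos: [0.4518, 0.1394, 0.1361]
ee_rot: [180.0, 0.1, 174.3]
wrist_force: [0.4, -0.1, 0.0]
width: 0.154
grip_force: 30.0
```

```bash
python3 -m jog '[0.6,0.3,0,0,0,0,0, 0.9,0.4,0,0,0,0,0, 0.9,0.4,0,0,0,0,0, 0.9,0.4,0,0,0,0,0, 0.9,0.4,0,0,0,0,0, 0.9,0.4,0,0,0,0,0, 0.9,0.3,0,0,0,0,0, 0,0,0,0,0,0,0]'| egrep 'pos|wrist'
python3 -m jog '[0,0,-0.6,0,0,0,0, 0,0,-0.8,0,0,0,0, 0,0,-0.6,0,0,0,0, 0,0,0,0,0,0,0, 0,0,0,0,0,0,0]'|egrep pos
python3 -m jog '[0.02,0,-0.3,0,0,0,0, 0,0,-0.4,0,0,0,0, 0,0,0,0,0,0,0, 0,0,0,0,0,0,0, 0,0,0,0,0,0,0]'|egrep pos
```

```text
tcp_pos: [0.604, 0.2052, 0.1328]
wrist_force: [0.1, -0.3, -0.6]
tcp_pos: [0.6005, 0.204, 0.0837]
tcp_pos: [0.602, 0.2044, 0.0678]
```

```bash
python3 - <<'E'
from vis import *
s=read_camera("side");p=observe()["tcp_pos"];print(p)
print("exp tip crop",(proj("side",[p[0],p[1],p[2]-.0198])-[145,250])*8, "hole",(proj("side",[.6015,.2040,.037])-[145,250])*8)
cv2.imwrite("pics/s7.png",cv2.resize(s[250:325,145:245,::-1],None,fx=8,fy=8,interpolation=cv2.INTER_CUBIC))
E
```

```text
[0.6021337  0.20437193 0.06797425]
exp tip crop [303.04588303 409.96844487] hole [313.73399948 441.14982529]
```

View pics/s7.png

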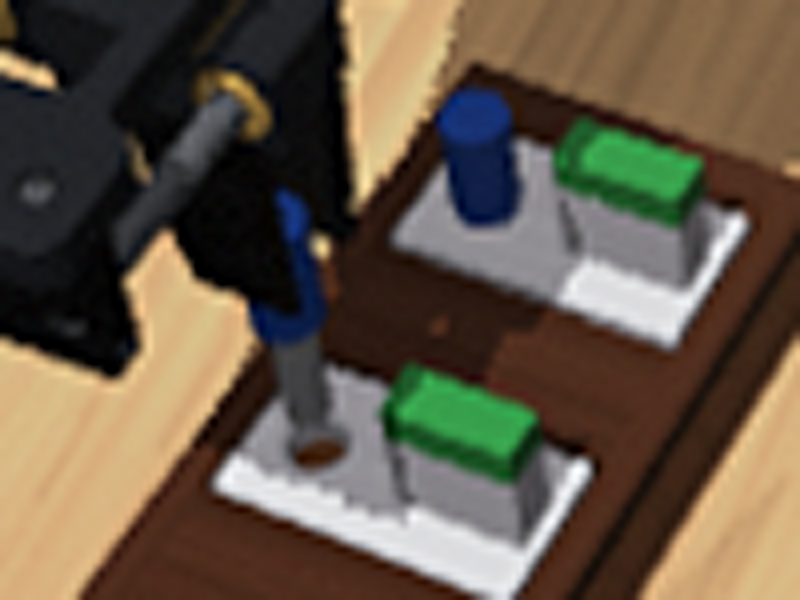

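Pin 1 is home. Pin 2's tip at crop (307,430) is about 1.3 mm off the hole at (320,447), towards +x. I'll correct that and lower.

```bash
python3 -m jog '[-0.05,-0.04,-0.3,0,0,0,0, 0,0,0,0,0,0,0, 0,0,0,0,0,0,0]'| egrep 'pos|wrist'; python3 -m jog '[0,0,-0.2,0,0,0,0, 0,0,0,0,0,0,0, 0,0,0,0,0,0,0]'| egrep 'pos|wrist';python3 -m jog '[0,0,-0.1,0,0,0,0, 0,0,0,0,0,0,0, 0,0,0,0,0,0,0]'| egrep 'pos|wrist'
```

```text
tcp_pos: [0.6004, 0.2032, 0.0597]
wrist_force: [-0.7, -0.8, -0.1]
tcp_pos: [0.6006, 0.2033, 0.0548]
wrist_force: [0.7, 0.8, 0.8]
tcp_pos: [0.6007, 0.2033, 0.0525]
wrist_force: [1.2, 0.3, -1.1]
```

```bash
python3 -m jog '[0,0,-0.3,0,0,0,0, 0,0,0,0,0,0,0]'| egrep 'pos|wrist'; python3 -m jog '[0,0,-0.3,0,0,0,0, 0,0,0,0,0,0,0, 0,0,0,0,0,0,0]'| egrep 'pos|wrist'
```

```text
tcp_pos: [0.6003, 0.2032, 0.0439]
wrist_force: [-0.3, 0.2, -1.1]
tcp_pos: [0.6004, 0.2032, 0.0369]
wrist_force: [-0.2, -0.3, -0.6]
```

```bash
python3 -m jog '[0,0,-0.3,0,0,0,0, 0,0,-0.15,0,0,0,0, 0,0,0,0,0,0,0, 0,0,0,0,0,0,0]'| egrep 'pos|wrist'; python3 -m jog '[0,0,-0.1,0,0,0,0, 0,0,0,0,0,0,0, 0,0,0,0,0,0,0]'| egrep 'pos|wrist'; python3 -m jog '[0,0,-0.06,0,0,0,0, 0,0,0,0,0,0,0, 0,0,0,0,0,0,0]'| egrep 'pos|wrist'; python3 -m jog '[0,0,-0.03,0,0,0,0, 0,0,0,0,0,0,0]'| egrep 'pos|wrist'
```

```text
tcp_pos: [0.6005, 0.2033, 0.026]
wrist_force: [0.8, 0.2, -0.0]
tcp_pos: [0.6007, 0.2033, 0.0238]
wrist_force: [-0.3, 0.5, -0.8]
tcp_pos: [0.601, 0.2034, 0.0229]
wrist_force: [-0.0, 0.2, 4.1]
tcp_pos: [0.6013, 0.2034, 0.0228]
wrist_force: [-0.8, -0.4, 10.0]
```

Home. Release, lift, move clear and check.

```bash
python3 -m jog '[0,0,0,0,0,0,0.3, 0,0,0,0,0,0,0.3, 0,0,0,0,0,0,0.3, 0,0,0,0,0,0,0.3, 0,0,0.5,0,0,0,0.3, 0,0,1,0,0,0,0.3, 0,0,1,0,0,0,0.3, 0,0,1,0,0,0,0.3]'| egrep 'pos|wrist'
python3 -m jog '[0,-1,1,0,0,0,0.3, -0.5,-1,1,0,0,0,0.3, -0.5,-1,0,0,0,0,0.3, -0.5,-1,0,0,0,0,0.3, -0.5,-1,0,0,0,0,0.3, -0.5,-1,0,0,0,0,0.3, -0.5,-1,0,0,0,0,0.3, -0.5,-1,0,0,0,0,0.3]'| egrep 'pos|wrist'
python3 -m jog '[-0.5,-1,0,0,0,0,0.3, -0.5,-1,0,0,0,0,0.3, 0,-1,0,0,0,0,0.3, 0,-1,0,0,0,0,0.3, 0,0,0,0,0,0,0.3]'
python3 - <<'E'
from vis import *
t=read_camera("top");s=read_camera("side")
a=cv2.resize(s[80:350,135:405,::-1],(400,400),interpolation=cv2.INTER_AREA);a=cv2.resize(s[80:350,135:405,::-1],(400,400));b=cv2.resize(t[130:250,110:230,::-1],(400,400),interpolation=cv2.INTER_CUBIC)
cv2.imwrite("pics/s8.png",np.hstack([a,b]))
for n,im in(("top",t),("side",s)):
    for b in brackets(n,im):print(n,*b)
E
```

```text
tcp_pos: [0.6005, 0.2033, 0.1108]
wrist_force: [-0.4, 0.8, 0.3]
tcp_pos: [0.5124, 0.0023, 0.16]
wrist_force: [1.3, 1.0, 0.7]
time: 45.65
tcp_pos: [0.4884, -0.0999, 0.1601]
ee_rot: [-180.0, 0.1, 174.2]
wrist_force: [0.1, 1.4, -0.7]
width: 0.303
grip_force: 0.0
top green (192, 187) [562.3 140.9] [605.2 142.7] 2.4 43.0 [579.6 139.7] [39.6 74.5] 84.6
top green (160, 184) [568.6 214.6] [610.5 216. ] 2.0 41.9 [585.6 212.8] [39.4 74.1] 84.1
top green (533, 87) [ 813.6 -664.1] [ 899.9 -730.4] -37.5 108.8 [ 862.6 -710.9] [ 85.7 126.3] 85.0
top red (15, 302) [306.8 517.2] [310.7 513.2] -46.1 5.5 [313.7 510.2] [88.6 68.6] 80.8
top red (444, 219) [ 492.5 -433.7] [ 530.8 -435.8] -3.1 38.3 [ 509.6 -436.4] [40.5 73.3] 87.4
top red (395, 208) [ 516.9 -320.4] [ 554.7 -325. ] -6.9 38.1 [ 534.  -326.2] [32.3 72. ] 83.9
side green (202, 302) [575.  189.5] [614.5 182.8] -9.5 40.0 [591.4 183.2] [49.3 74.3] 84.2
side green (223, 271) [568.1 115.3] [608.4 108.7] -9.3 40.9 [585.  107.1] [54.1 74.1] 84.6
side red (332, 121) [ 493.2 -436. ] [ 524.7 -469.2] -46.4 45.8 [ 512.5 -459.4] [69.2 91. ] 12.2
```

View pics/s8.png

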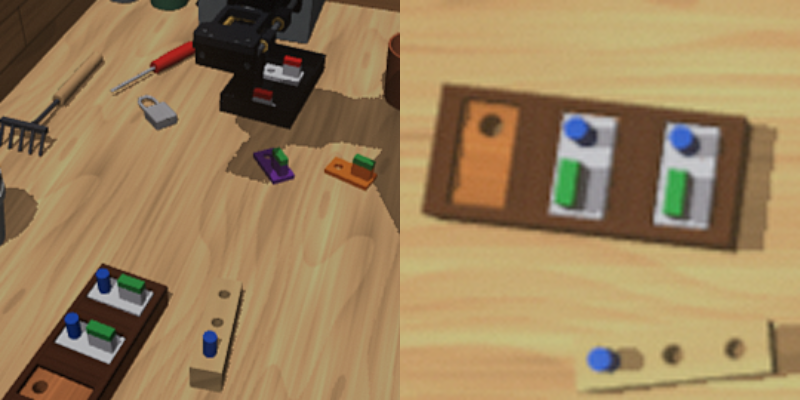

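Both greens are seated and pinned. The spare pin is upright in the rack, both reds are in the tray, and the padlock and look-alikes are untouched.

```bash
python3 -c "
from bench import *
print(job_done())"
```

```text
the job is handed in; nothing more can be done
None
```

The job is handed in at about 46 s: both red brackets are in the tray, both green brackets are seated and locked with pins pushed home, the spare pin is upright in the rack, and the padlock and look-alikes were left alone.

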